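# Code the gelato tubs

### The job

Set the tub coder for today's product, which is the model standing under the wire arch on the order stand: roll the coder's left and right wheels to 4 and 2 for the cone, 3 and 5 for the lolly, or 6 and 3 for the bowl with two balls, and do not turn the middle wheel. Only then stamp every tub on the table, one after another from the tallest to the lowest: press it upright onto the middle of the sprung pad until the pad is fully down and hold it there for a second. Every stamped tub ends standing upright in the aluminium tray; leave everything else where it is.

Things in the scene. Friction and masses are not known exactly. Their poses are not given: they have to be found in the camera images.
- coder: Tub coder, fixed: white housing 120 mm deep (x), 285 mm wide (y); origin at table level, mid-depth; x away from its front (the robot's side), y left, z up. Three wheels on a 12 mm axle along y, 60 mm up, at y = +100, +42, -16 mm; sprung pad at y = -105 mm. Housing 50 mm high under the wheels, with 18 mm high bearing blocks outside the outer wheels, and 30 mm under the pad.
- wheel_left (a joint): Code wheel, the left (+y) one: upright disc 18 mm thick, 86 mm across (94 over its low ribs), pips on the rim. Joint value: number d is on top at (d-1) x 0.5236 rad, 1 at 0 to 6 at 2.618, stops just beyond; it grows as the top rolls to coder +x. Stays where left (friction 0.08 N m). Its white fin, 55 mm from axle to tip, stands (value - 1.309) rad from the top, to coder +x if positive.
- wheel_middle (a joint): Code wheel, middle: upright disc 18 mm thick, 86 mm across (94 over its low ribs), pips on the rim. Joint value: number d is on top at (d-1) x 0.5236 rad, 1 at 0 to 6 at 2.618, stops just beyond; it grows as the top rolls to coder +x. Stays where left (friction 0.08 N m). Its white fin, 55 mm from axle to tip, stands (value - 1.309) rad from the top, to coder +x if positive.
- wheel_right (a joint): Code wheel, right: upright disc 18 mm thick, 86 mm across (94 over its low ribs), pips on the rim. Joint value: number d is on top at (d-1) x 0.5236 rad, 1 at 0 to 6 at 2.618, stops just beyond; it grows as the top rolls to coder +x. Stays where left (friction 0.08 N m). Its white fin, 55 mm from axle to tip, stands (value - 1.309) rad from the top, to coder +x if positive.
- hub_left (a point): Centre of the left wheel, on its axle; 60 mm above the table and 10 mm above the top of the housing. It turns with the wheel. Neighbouring wheels are 58 mm apart, centre to centre.
- hub_middle (a point): Centre of the middle wheel, on its axle; 60 mm above the table and 10 mm above the top of the housing. It turns with the wheel. Neighbouring wheels are 58 mm apart, centre to centre.
- hub_right (a point): Centre of the right wheel, on its axle; 60 mm above the table and 10 mm above the top of the housing. It turns with the wheel. Neighbouring wheels are 58 mm apart, centre to centre.
- fin_middle (a point): Point near the tip of the middle wheel's white fin, 53 mm from the axle.
- pad (a joint): Stroke of the sprung stamping pad in m: 0 up, 0.012 fully down. It starts to sink at about 5 N and is fully down at 12 N; it springs back when released.
- pad_top (a point): Centre of the top of the stamping pad: a black rubber disc, 76 mm in diameter, its top 56 mm above the table when up, 44 mm when fully down. It moves with the pad.
- tray: Aluminium tray fixed to the table, 250 x 250 mm, rim 22 mm high, walls and floor 5 mm thick. Origin at the centre of its underside (table level); its sides lie along its x and y.
- frame_place (a point): Middle place, on top of the wooden order stand fixed at the back of the table (110 mm deep, 360 mm wide, 20 mm high). The three product models stand on it in a row, 120 mm apart, in any order; a steel wire arch 112 mm wide and 154 mm high stands over this middle place.
- cone_foot (a point): Foot centre of the fixed model of a cone: narrow wooden cone, 124 mm high, with one white ball on top.
- lolly_foot (a point): Foot centre of the fixed model of a lolly: flat white rounded slab, 50 mm wide and 22 mm thick, on a stick; 128 mm high in all.
- bowl_foot (a point): Foot centre of the fixed model of a bowl: wide low wooden bowl, 84 mm wide, with two white balls; 78 mm high in all.
- tub_a_mid (a point): Centre (half-way up, on the axis) of the tallest (104 mm) tub: closed white cylinder, 62 mm in diameter, 104 mm high, standing upright, z up; weight low; 0.11 to 0.32 kg. Not every start has it (None for the whole run if absent).
- tub_b_mid (a point): Centre (half-way up, on the axis) of the second (88 mm) tub: closed white cylinder, 62 mm in diameter, 88 mm high, standing upright, z up; weight low; 0.11 to 0.32 kg. Not every start has it (None for the whole run if absent).
- tub_c_mid (a point): Centre (half-way up, on the axis) of the third (72 mm) tub: closed white cylinder, 62 mm in diameter, 72 mm high, standing upright, z up; weight low; 0.11 to 0.32 kg. Not every start has it (None for the whole run if absent).
- tub_d_mid (a point): Centre (half-way up, on the axis) of the lowest (56 mm) tub: closed white cylinder, 62 mm in diameter, 56 mm high, standing upright, z up; weight low; 0.11 to 0.32 kg. Not every start has it (None for the whole run if absent).
- syrup_mid (a point): Bystander, leave it: amber syrup bottle, 66 mm wide, 170 mm high; point on its axis, half-way up.
- cup_stack_mid (a point): Bystander, leave it: upturned stack of paper cups, 80 mm wide at the foot, 100 mm high, tapering; point on its axis, half-way up.
- spatula_grip (a point): Bystander, leave it: spatula lying flat on the table, 235 mm long, 50 mm wide; point in the middle of its handle, 14 mm thick.
Not all that is in view belongs to the job. What is shaped like the part that bears tub_b_mid but red is not meant. What is shaped like the part that bears tub_c_mid but pink is not meant.

How it is judged (in metres and radians):
On the way, in this order (a step that is already met when the one before it is completed fails the run):
1. the left and right wheels stand at today's code (((horizontal distance between cone_foot and frame_place below 0.04 m and value of joint wheel_left between 1.431 and 1.711 rad and value of joint wheel_right between 0.384 and 0.664 rad) or (horizontal distance between lolly_foot and frame_place below 0.04 m and value of joint wheel_left between 0.907 and 1.187 rad and value of joint wheel_right between 1.954 and 2.234 rad) or (horizontal distance between bowl_foot and frame_place below 0.04 m and value of joint wheel_left between 2.478 and 2.758 rad and value of joint wheel_right between 0.907 and 1.187 rad))), for 0.2 s.
2. the tallest (104 mm) tub, if there, is pressed upright on the pad, at its middle, until the pad is fully down (z of tub_a_mid in the frame of coder below 0.0985 m and horizontal distance between tub_a_mid and pad_top below 0.015 m and angle between tub_a_mid's own z axis and vertical below 0.12 rad), for 0.4 s.
3. the second (88 mm) tub, if there, is pressed upright on the pad, at its middle, until the pad is fully down (z of tub_b_mid in the frame of coder below 0.0905 m and horizontal distance between tub_b_mid and pad_top below 0.015 m and angle between tub_b_mid's own z axis and vertical below 0.12 rad), for 0.4 s.
4. the third (72 mm) tub, if there, is pressed upright on the pad, at its middle, until the pad is fully down (z of tub_c_mid in the frame of coder below 0.0825 m and horizontal distance between tub_c_mid and pad_top below 0.015 m and angle between tub_c_mid's own z axis and vertical below 0.12 rad), for 0.4 s.
5. the lowest (56 mm) tub, if there, is pressed upright on the pad, at its middle, until the pad is fully down (z of tub_d_mid in the frame of coder below 0.0745 m and horizontal distance between tub_d_mid and pad_top below 0.015 m and angle between tub_d_mid's own z axis and vertical below 0.12 rad), for 0.4 s.
At the end, for the whole second after the job is handed in: The left and right wheels stand within 0.14 rad of today's numbers, the middle wheel's fin is within 10 mm of where it started, the pad is up, and every tub present stands upright (within 0.1 rad), at rest, on the floor of the tray (centre within 115 mm of the tray's centre along both of its sides) (((horizontal distance between cone_foot and frame_place below 0.04 m and value of joint wheel_left between 1.431 and 1.711 rad and value of joint wheel_right between 0.384 and 0.664 rad) or (horizontal distance between lolly_foot and frame_place below 0.04 m and value of joint wheel_left between 0.907 and 1.187 rad and value of joint wheel_right between 1.954 and 2.234 rad) or (horizontal distance between bowl_foot and frame_place below 0.04 m and value of joint wheel_left between 2.478 and 2.758 rad and value of joint wheel_right between 0.907 and 1.187 rad)) and value of joint pad below 0.002 m and distance of fin_middle from where it was at the start of the episode below 0.01 m and x of tub_a_mid in the frame of tray between -0.115 and 0.115 m and y of tub_a_mid in the frame of tray between -0.115 and 0.115 m and z of tub_a_mid in the frame of tray below 0.064 m and angle between each of tub_a_mid, tub_b_mid, tub_c_mid, tub_d_mid's own z axis and vertical below 0.1 rad and x of tub_b_mid in the frame of tray between -0.115 and 0.115 m and y of tub_b_mid in the frame of tray between -0.115 and 0.115 m and z of tub_b_mid in the frame of tray below 0.056 m and x of tub_c_mid in the frame of tray between -0.115 and 0.115 m and y of tub_c_mid in the frame of tray between -0.115 and 0.115 m and z of tub_c_mid in the frame of tray below 0.048 m and x of tub_d_mid in the frame of tray between -0.115 and 0.115 m and y of tub_d_mid in the frame of tray between -0.115 and 0.115 m and z of tub_d_mid in the frame of tray below 0.04 m); the robot touches nothing.
It fails at once if the middle wheel is turned (its fin moves more than 12 mm) (distance of fin_middle from where it was at the start of the episode above 0.012 m).
It fails at once if the pad is pressed down while the code is not set (value of joint pad above 0.008 m and not ((horizontal distance between cone_foot and frame_place below 0.04 m and value of joint wheel_left between 1.431 and 1.711 rad and value of joint wheel_right between 0.384 and 0.664 rad) or (horizontal distance between lolly_foot and frame_place below 0.04 m and value of joint wheel_left between 0.907 and 1.187 rad and value of joint wheel_right between 1.954 and 2.234 rad) or (horizontal distance between bowl_foot and frame_place below 0.04 m and value of joint wheel_left between 2.478 and 2.758 rad and value of joint wheel_right between 0.907 and 1.187 rad))).
It fails at once if a bystander (syrup bottle, cup stack, spatula) is pushed aside by more than 4 cm or tipped over (distance of any of syrup_mid, cup_stack_mid, spatula_grip from where it was at the start of the episode above 0.04 m or angle between any of syrup_mid, cup_stack_mid's own z axis and vertical above 0.5 rad).
Of tub_a, tub_b, tub_c, tub_d only 3 to 4 are there at a start; the rules pass over those that are not, and their reading is None.
At some moment in a run one of tub_a, tub_b, tub_c, tub_d may be knocked a few centimetres aside while the robot is not near it.
It also fails if it takes over 210 s, if anything falls off the work surface, if the arm or the gripper's body presses on something with over 40 N, if the wrist force passes 120 N, or if a joint passes its speed limit or range.

### The arm

A 7-joint arm with a two-finger parallel gripper is mounted at the origin on the work surface. World frame = base frame: x ahead of the robot, y to its left, z up, the work surface at z = 0. Lengths are in mm, angles in rad, forces in N, time in s.
With the tool pointing down it reaches from about 425 to 950 mm from the base axis. Payload 16.7 kg.
Tool frame: the origin (TCP) lies midway between the tips of the shut fingers; the grasp point (between the pads) lies 19 mm behind it; z points along the fingers, y is the line along which they close (so a half turn about z gives the same grasp; the last joint's range is limited). The gripper opens to 94 mm and grips with 3 to 60 N. Pads are 16 mm wide; open, the fingers measure 119 mm over their backs; the gripper's body (75 mm by 177 mm) begins 78 mm behind the grasp point.
Start: joints at [1.149, 0.426, 0.074, 1.606, -0.034, 1.111, -0.067], TCP at [181.184, -650.19, 205.467] pointing down, gripper open.
Joint ranges: [-2.85, 2.85], [-0.5, 2.14], [-1.23, 1.37], [0.21, 2.46], [-1.02, 4.16], [0.16, 2.05], [-2.73, 2.73]. Speed limits (rad/s): [1.89, 1.89, 2.39, 2.39, 3.01, 3.01, 3.01].

### API

Orientations are given as a unit quaternion [w, x, y, z].
In Python, from bench import arm, cams gives the robot as it stands.
- The arm moves only by the tool jog_arm, never from a script. Its argument "motion" is a list that holds one entry, the list of rows, each a list of 5 numbers: the shift along the world's x, y, z in cm, then the turn about the world's z in degrees, then the closure, from 0 (fully open) to 1 (shut). In form: [[[x, y, z, yaw, fingers], ...]]. A call has 1 to 12 rows; each row is the pose to reach, as a shift and turn from the pose commanded when the call began; what a row does not reach only later rows make up. A row lasts 1/10 s, in which the tool goes at most 50 mm and 8.59 degrees, less where a joint would pass 70% of its speed; a pose out of reach is approached as far as the arm can. A call with a gripper value outside its range is refused whole. The fingers move at their own pace and stop on an object; "squeeze" is the grip in N (left out, the last holds). Time passes only in rows, so rows that repeat a pose let the fingers close. It gives the time, the measured TCP pose, the force, the opening and the grip force at its end, in the units of the state.
- arm.observe(): the state, without advancing time (a new reading comes with each control period).
- cams.snapshot(name): name is "scene" or "top" or "wrist"; returns the picture (420x560x3 uint8, blue, green, red); there is no depth.
- cams.get_calibration(name): a dict with "K" (3x3 intrinsics, pixels), "cam_to_world" (4x4, takes a point from camera to world coordinates); the wrist camera has in their place "mount" (4x4, takes a point from camera to tool coordinates, whose origin is the TCP and whose axes are the flange's). Camera axes: x right, y down, z forward; pixel columns grow to the right and rows downward; lengths in mm; the calibration is good to about 2 mm. A picture is of the moment at which its call begins: read the wrist's pose just before it. get_calibration takes no time and is no camera call.
- arm.hand_in(): hands the job in; it is judged then, once.
The state is a dict: "time_s": time; "joint_positions": joint angles; "joint_velocities": joint speeds; "joint_torque": joint torques, N m; "tcp_pos": TCP position; "ee_rot": TCP orientation; "wrist_force": force on the tool from outside, world axes, zero at the start; "torque": the same for the moment, N m; "width": opening from 0.0 (shut) to 1.0 (fully open); "grip_force": force on a finger pad.
Only numpy, scipy, OpenCV 4.12 (cv2) and the standard library are available. Lean on these libraries where they do the work, as an engineer would, in place of code of your own. Each camera call takes 0.05 s, during which the arm holds its last target. There are 200 camera calls.

## Working session

There is one attempt and no reset: what is moved stays moved. The work goes in short steps, Python scripts to look and compute and a tool call to move; the robot and the scene stay as the last step left them, time stands still between calls to the robot, and variables do not carry over. Pictures are saved under pics/ and viewed, at most 16 in all, crops included, and the job is handed in when it is done.

Besides the shell and the picture viewer there is one more tool, called after ">>>" in YAML: its name, and indented under it one key for each argument. jog_arm: Moves the arm, as the interface text tells. Its arguments: {"type":"object","properties":{"motion":{"type":"array","items":{"type":"array","items":{"type":"array","items":{"type":"number"}}}},"squeeze":{"type":"number"}},"required":["motion"]}

```bash
ls; mkdir -p pics
cat > h.py <<'E'
import numpy as np, cv2
from bench import arm, cams
from scipy.spatial.transform import Rotation as R
def snap(n,f=None):
    s=arm.observe(); im=cams.snapshot(n); 
    if f: cv2.imwrite('pics/'+f+'.png',im)
    return im,s
def cal(n,s=None):
    c=cams.get_calibration(n); K=np.array(c['K'])
    if n=='wrist':
        q=s['ee_rot']; T=np.eye(4); T[:3,:3]=R.from_quat([q[1],q[2],q[3],q[0]]).as_matrix(); T[:3,3]=s['tcp_pos']
        return K,T@np.array(c['mount'])
    return K,np.array(c['cam_to_world'])
def ray(n,u,v,s=None):
    K,T=cal(n,s); d=T[:3,:3]@np.linalg.solve(K,[u,v,1.]); return T[:3,3],d/np.linalg.norm(d)
def onz(n,u,v,z,s=None):
    o,d=ray(n,u,v,s); return o+d*(z-o[2])/d[2]
def tri(r):
    A=sum(np.eye(3)-np.outer(d,d) for o,d in r); b=sum((np.eye(3)-np.outer(d,d))@o for o,d in r)
    return np.linalg.solve(A,b)
def proj(n,p,s=None):
    K,T=cal(n,s); q=np.linalg.inv(T)@np.append(p,1); q=K@q[:3]; return q[:2]/q[2]
E
python3 - <<'E'
from h import *
for n in('scene','top'):
    im,s=snap(n,n+'0'); K,T=cal(n); print(n,K.round(1).tolist(),T.round(3).tolist())
print(s); print(np.array(cams.get_calibration('wrist')['mount']).round(3).tolist())
E
```

```text
pics
scene [[472.7, 0.0, 271.7], [0.0, 472.7, 201.4], [0.0, 0.0, 1.0]] [[-0.775, 0.47, -0.423, 1106.837], [0.632, 0.57, -0.525, 563.664], [-0.005, -0.674, -0.739, 983.03], [0.0, 0.0, 0.0, 1.0]]
top [[407.8, 0.0, 285.9], [0.0, 407.8, 215.2], [0.0, 0.0, 1.0]] [[-0.019, -0.987, 0.159, 380.825], [-1.0, 0.019, 0.004, -67.867], [-0.007, -0.159, -0.987, 1259.982], [0.0, 0.0, 0.0, 1.0]]
{'time_s': 0.05, 'joint_positions': array([ 1.14949677,  0.42671445,  0.0738746 ,  1.60659011, -0.03414245,
        1.11083177, -0.06708632]), 'joint_velocities': array([-0.00053326,  0.00030184,  0.00135291, -0.00133213,  0.00029765,
        0.00031684, -0.00081364]), 'joint_torque': array([ 9.46079032e-03, -9.38374186e+01,  3.68133590e+00, -4.55546451e+01,
       -4.88863955e-02,  1.68216013e-02, -4.71164424e-05]), 'tcp_pos': array([ 181.06429013, -649.80357304,  204.7954971 ]), 'ee_rot': array([-6.30690851e-04,  9.90783549e-01,  1.35453120e-01, -1.19076681e-04]), 'wrist_force': array([-1.17947873, -0.18614984, -0.39514891]), 'torque': array([-0.00206225, -0.00618398, -0.01172207]), 'grip_force': 0.0, 'width': 1.0013288073447888}
[[-0.0, -0.971, -0.237, 69.287], [1.0, -0.0, -0.0, 0.221], [0.0, -0.237, 0.971, -178.737], [0.0, 0.0, 0.0, 1.0]]
```

View pics/scene0.png

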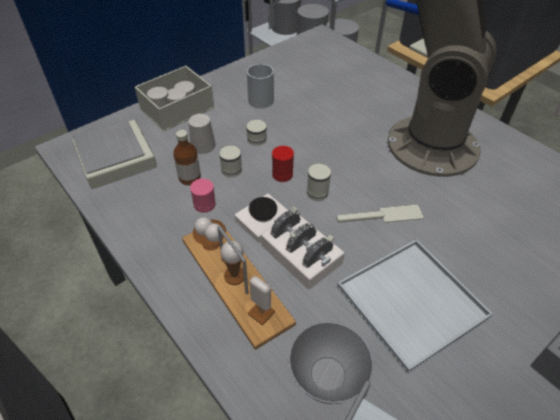

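View pics/top0.png

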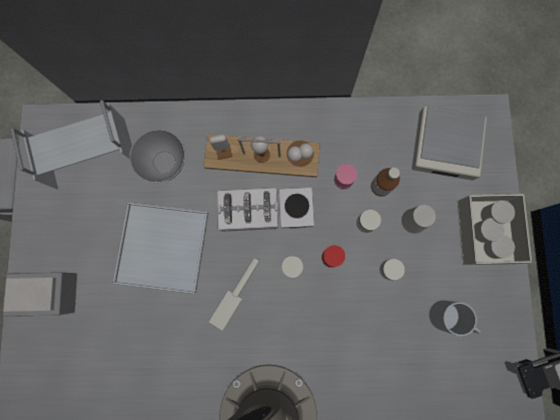

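The scene view shows the wire arch with a cone under it near (232,260), and the coder at (290,235) with its pad at (262,208). White tubs are at (230,160), (257,131) and (318,180). Possible mix-ups are the red tub (283,163), the pink tub (203,195), the grey cup stack (200,133), the metal cup (260,85) and the lumps in the box (170,93). In the top view the tubs are at (370,221), (394,269) and (292,267), the coder is at (265,208) and the tray at (161,248).

Run:
```python
from h import *
im=cv2.imread('pics/scene0.png'); t=cv2.imread('pics/top0.png')
a=cv2.resize(im[115:345,180:350],None,fx=2.6,fy=2.6,interpolation=cv2.INTER_CUBIC)
b=cv2.resize(t[120:240,200:330],None,fx=2.7,fy=2.7,interpolation=cv2.INTER_CUBIC)
c=cv2.resize(t[165:285,275:405],None,fx=2.7,fy=2.7,interpolation=cv2.INTER_CUBIC)
b=np.vstack([b,c])[:598]; a=a[:598]; o=np.zeros((600,a.shape[1]+b.shape[1],3),np.uint8); o[:a.shape[0],:a.shape[1]]=a;o[:b.shape[0],a.shape[1]:]=b
print(o.shape); cv2.imwrite('pics/crop1.png',o)
# tubs in top
def blobs(m,mn,mx=1e9):
    n,l,st,c=cv2.connectedComponentsWithStats(m.astype(np.uint8)*255)
    return [(c[i].round(1).tolist(),st[i].tolist()) for i in range(1,n) if mn<st[i][4]<mx]
hsv=cv2.cvtColor(t,cv2.COLOR_BGR2HSV); print('wh',blobs((t.min(2)>150),60))
print('blk',blobs((t[180:240,270:320].max(2)<45),60))
hs=cv2.cvtColor(im,cv2.COLOR_BGR2HSV); print('sc',blobs((im.min(2)>135),40))
for u,v in((292,267),(370,221),(394,269),(334,257),(346,176),(296,206),(424,216)): print(u,v,t[v,u],onz('top',u,v,70).round())
```

```text
(600, 793, 3)
wh [([247.0, 196.2], [218, 189, 58, 18, 544]), ([295.9, 208.3], [280, 188, 34, 39, 639]), ([247.8, 219.7], [219, 209, 58, 20, 632]), ([370.2, 219.3], [361, 210, 19, 19, 284]), ([292.0, 266.4], [283, 257, 20, 20, 313]), ([246.5, 275.9], [235, 260, 23, 35, 94]), ([393.9, 269.0], [385, 260, 19, 19, 298])]
blk [([26.6, 25.4], [16, 15, 23, 22, 400])]
sc [([269.7, 34.9], [252, 23, 44, 23, 435]), ([419.6, 45.8], [412, 40, 14, 13, 100]), ([171.4, 90.9], [147, 81, 47, 19, 487]), ([199.2, 119.8], [188, 114, 24, 13, 224]), ([130.5, 149.7], [85, 119, 68, 59, 511]), ([255.9, 124.8], [246, 119, 21, 13, 207]), ([180.9, 132.3], [175, 128, 13, 9, 77]), ([229.6, 151.5], [219, 145, 22, 14, 244]), ([319.2, 170.3], [308, 162, 24, 17, 299]), ([289.3, 239.0], [234, 193, 111, 87, 2127]), ([378.2, 212.4], [320, 198, 104, 24, 1060]), ([206.1, 225.6], [195, 216, 23, 21, 278]), ([257.9, 255.8], [237, 232, 36, 41, 266]), ([413.0, 302.3], [338, 232, 155, 137, 9864]), ([236.1, 244.4], [232, 241, 8, 9, 47]), ([227.9, 249.9], [222, 242, 14, 15, 138]), ([259.9, 283.8], [251, 277, 19, 15, 153]), ([322.8, 294.3], [314, 287, 20, 16, 75]), ([371.0, 412.2], [353, 399, 44, 21, 505])]
292 267 [155 161 162] [420. -78.  70.]
370 221 [154 161 162] [ 550. -310.   70.]
394 269 [155 162 163] [ 408. -372.   70.]
334 257 [ 52  53 146] [ 446. -200.   70.]
346 176 [124 105 162] [ 687. -245.   70.]
296 206 [37 38 38] [599. -93.  70.]
424 216 [141 143 145] [ 561. -470.   70.]
```

View pics/crop1.png

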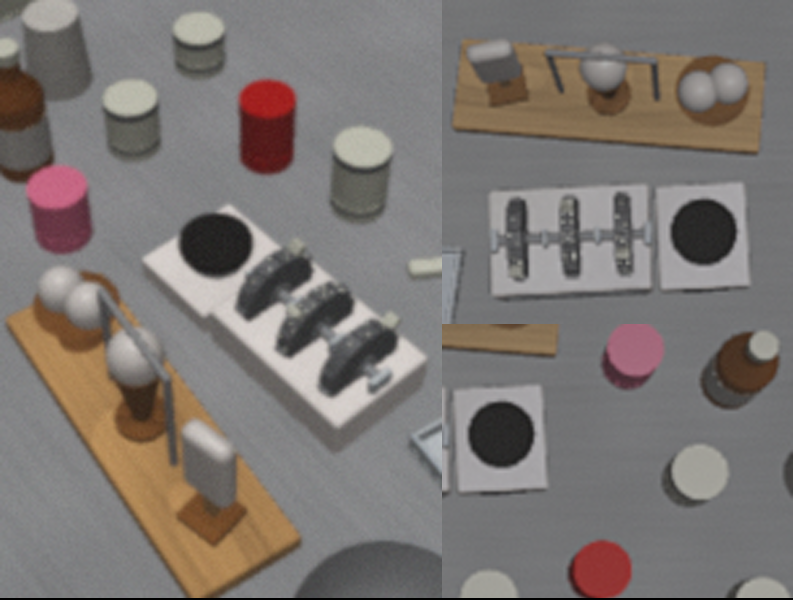

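Cone stands under the arch, so the code is left 4 (1.571) and right 2 (0.524). The tubs are the three matte-white cylinders. Red, pink, cup stack and box contents are excluded by colour and shape. Next I'll get heights and the coder pose.

Run:
```python
from h import *
im=cv2.imread('pics/scene0.png'); t=cv2.imread('pics/top0.png')
for a,b in(((255.9,124.8),(393.9,269)),((229.6,151.5),(370.2,219.3)),((319.2,170.3),(292,266.4))):
    print('tub top',tri([ray('scene',*a),ray('top',*b)]).round(1))
m=(t.min(2)>125).astype(np.uint8)
for nm,(x0,x1),z in(('wheels',(214,279),50),('pad',(279,318),30)):
    s=np.zeros_like(m); s[182:236,x0:x1]=m[182:236,x0:x1]
    p=np.argwhere(s)[:,::-1].astype(np.float32); r=cv2.minAreaRect(p); bx=cv2.boxPoints(r)
    print(nm,r,[onz('top',*c,z)[:2].round().tolist() for c in bx])
g=np.argwhere(t[180:240,275:320].max(2)<55)[:,::-1]+[275,180]; print('pad',g.mean(0),onz('top',*g.mean(0),56).round(1))
# tray
m2=(t.min(2)>105).astype(np.uint8); s=np.zeros_like(m2); s[195:300,108:214]=m2[195:300,108:214]
n,l,st,c=cv2.connectedComponentsWithStats(s); i=1+st[1:,4].argmax(); r=cv2.minAreaRect(np.argwhere(l==i)[:,::-1].astype(np.float32)); print('tray',r,onz('top',*r[0],22).round(1),[onz('top',*q,22)[:2].round().tolist() for q in cv2.boxPoints(r)])
```

```text
tub top [ 409.3 -376.5   54.5]
tub top [ 555.4 -311.6   70.8]
tub top [421.4 -78.4  86.8]
wheels ((247.127197265625, 208.04364013671875), (39.2509651184082, 60.174827575683594), 87.1375961303711) [[657.0, 148.0], [663.0, -35.0], [542.0, -39.0], [537.0, 141.0]]
pad ((296.1034240722656, 206.7586212158203), (38.756534576416016, 33.706443786621094), 86.633544921875) [[663.0, -40.0], [667.0, -144.0], [546.0, -148.0], [542.0, -45.0]]
pad [296.48831776 205.37850467] [603.4 -95.3  56. ]
tray ((160.5, 247.0), (104.0, 105.0), 90.0) [489.1 320.5  22. ] [[654.0, 489.0], [648.0, 162.0], [331.0, 159.0], [337.0, 473.0]]
```

>>> jog_arm:
  motion:
    - [[0, 0, 5, 0, 0], [3, 5, 10, 0, 0], [6, 10, 10, 0, 0], [9, 15, 10, 0, 0], [12, 19.5, 10, 0, 0], [15, 24, 10, 0, 0], [18, 28, 10, 0, 0], [21, 32, 10, 0, 0], [24, 36.5, 10, 0, 0], [26, 41, 10, 0, 0], [27, 45, 10, 0, 0], [28, 49, 10, 0, 0]]

```text
time_s: 1.3
tcp_pos: [452.1, -187.4, 305.3]
ee_rot: [-0.0, 0.991, 0.135, -0.0]
wrist_force: [1.2, -1.0, 1.4]
width: 1.003
grip_force: 0.0
```

>>> jog_arm:
  motion:
    - [[3, 4, 1, -6, 0], [6, 8, 1, -13.6, 0], [9, 12, 1, -13.6, 0], [12, 16, 1, -13.6, 0], [15, 20, 1, -13.6, 0], [16, 20, 1, -13.6, 0], [16, 20, 1, -13.6, 0], [16, 20, 1, -13.6, 0]]

```text
time_s: 2.1
tcp_pos: [611.2, 10.1, 314.9]
ee_rot: [0.0, 1.0, 0.017, -0.001]
wrist_force: [1.1, -0.1, -0.2]
width: 0.998
grip_force: 0.0
```

Run:
```python
from h import *
im,s=snap('wrist','w1'); np.save('w1.npy',np.r_[s['tcp_pos'],s['ee_rot']]); print(s['tcp_pos'],s['ee_rot'],cal('wrist',s)[0].round(1).tolist())
```

```text
[611.15937869  10.09612402 314.86955635] [ 4.92570110e-05  9.99854766e-01  1.70320797e-02 -5.94140614e-04] [[296.5, 0.0, 277.4], [0.0, 296.5, 211.9], [0.0, 0.0, 1.0]]
```

View pics/w1.png

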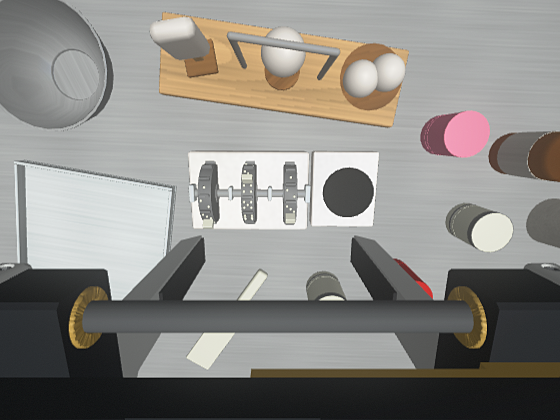

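The wrist view shows the left wheel at (208,192), middle at (249,190) and right at (290,190), with the pad at (348,192). The outer fins lean to the front, at about (205,223) and (290,220). Next I'll crop closer and triangulate.

>>> jog_arm:
  motion:
    - [[-2, 4, -4, 0, 0.7], [-2, 4, -8, 0, 0.7], [-2, 4, -8, 0, 0.7], [-2, 4, -8, 0, 0.7]]

```text
time_s: 2.55
tcp_pos: [591.6, 49.1, 236.5]
ee_rot: [0.0, 1.0, 0.016, -0.0]
wrist_force: [0.7, -0.5, 0.7]
width: 0.695
grip_force: 0.0
```

Run:
```python
from h import *
im,s=snap('wrist','w2'); np.save('w2.npy',np.r_[s['tcp_pos'],s['ee_rot']]); print(s['tcp_pos'],s['width'])
w1=cv2.imread('pics/w1.png'); s1=np.load('w1.npy'); S1=dict(tcp_pos=s1[:3],ee_rot=s1[3:])
def pad(im):
    m=(im.max(2)<75).astype(np.uint8); m[235:]=0
    n,l,st,c=cv2.connectedComponentsWithStats(m); return [(c[i].round(1),st[i].tolist()) for i in range(1,n) if st[i][4]>500]
print(pad(w1),pad(im))
c=[proj('wrist',p,s) for p in([540,-45,50],[660,150,50])]; print(c)
sc=cv2.imread('pics/scene0.png')
print(proj('wrist',[600,50,60],s))
u,v=proj('wrist',[600,50,60],s).astype(int)
a=cv2.resize(im[v-60:v+60,max(u-90,0):u+140],None,fx=3.4,fy=3.4,interpolation=cv2.INTER_CUBIC)
b=cv2.resize(sc[190:285,230:350],None,fx=2,fy=2,interpolation=cv2.INTER_CUBIC)
o=np.zeros((600,790,3),np.uint8);o[:a.shape[0],:a.shape[1]]=a;o[410:600,:240]=b[:190]; cv2.imwrite('pics/c2.png',o); print(v-60,u-90)
```

```text
[591.5545642   49.11026799 236.53066511] 0.6947968950774892
[(array([356.5, 194.6]), [323, 168, 50, 49, 637])] [(array([397.6, 189.1]), [364, 159, 63, 60, 2593])]
[array([348.59915295, 237.83778849]), array([194.7616905 , 137.33444852])]
[276.81381279 191.06101107]
131 186
```

View pics/c2.png

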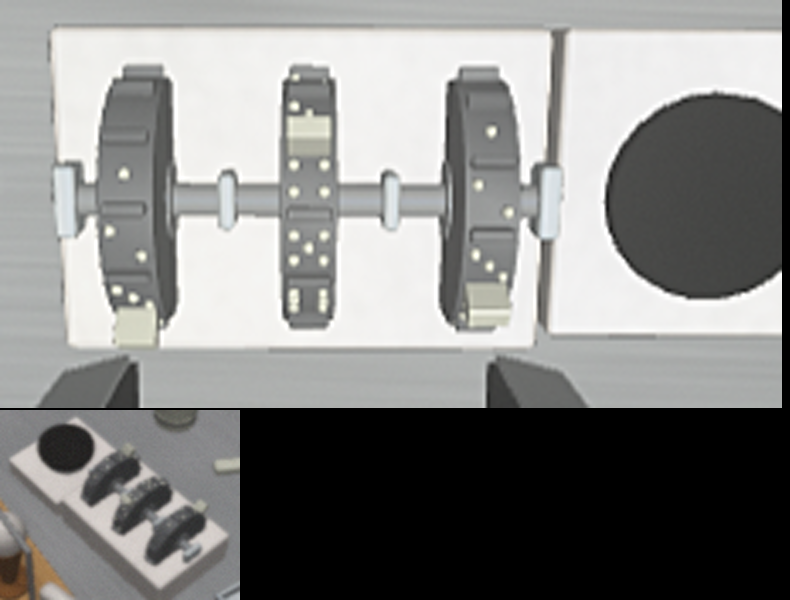

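Crop: the left fin tip is at crop pixel (137,325), right fin (488,300), middle fin (309,127). The bearing blocks are at (66,200) and (549,200).

Run:
```python
from h import *
w=np.load('w2.npy'); S=dict(tcp_pos=w[:3],ee_rot=w[3:])
f=lambda x,y:(x/3.4+186-.35,y/3.4+131-.35)
P=lambda x,y,z:onz('wrist',*f(x,y),z,S)
print('pad',onz('wrist',397.6,189.1,56,S).round(1), 'top',[603.4,-95.3])
pw=tri([ray('wrist',397.6,189.1,S),ray('top',296.49,205.38)]); print('pad tri',pw.round(1))
L=P(66,200,68);Rr=P(549,200,68);print('blocks',L.round(1),Rr.round(1),((L+Rr)/2).round(1),np.linalg.norm(L-Rr))
for n,q in(('BL',(50,28)),('BR',(551,28)),('FL',(68,347)),('FR',(535,347))): print(n,P(*q,50).round(1))
d=(L-Rr)[:2]; psi=np.arctan2(-d[0],d[1]); print('psi',np.degrees(psi))
ex=np.array([np.cos(psi),np.sin(psi)]);ey=np.array([-ex[1],ex[0]])
H=((L+Rr)/2)[:2]; O=H-42*ey; print('O',O.round(1),'pad pred',(O-105*ey).round(1))
for nm,y,q in(('L',100,(137,325)),('M',42,(309,127)),('R',-16,(488,300))):
    h=np.append(O+y*ey,60); o,dd=ray('wrist',*f(*q),S)
    # intersect with plane of wheel
    n=np.append(ey,0); p=o+dd*((h-o)@n)/(dd@n)
    # ray in local coords: find angle where circle r=53 is hit (x,z local) ignoring y
    a=(o-h)[:2]@ex,(o-h)[2]; b=dd[:2]@ex,dd[2]
    A=b[0]**2+b[1]**2;B=a[0]*b[0]+a[1]*b[1];C=a[0]**2+a[1]**2-53**2
    t=(-B-np.sqrt(B*B-A*C))/A if B*B>A*C else -B/A
    X=a[0]+t*b[0];Z=a[1]+t*b[1]; ang=np.arctan2(X,Z); print(nm,'hub',h.round(1),'fin',round(X,1),round(Z,1),'phi',round(ang,3),'val',round(ang+1.309,3))
```

```text
pad [606.6 -97.8  56. ] top [603.4, -95.3]
pad tri [605.  -96.6  55.4]
blocks [600.5 135.   68. ] [606.  -33.1  68. ] [603.2  50.9  68. ] 168.1442962773324
BL [658.4 143.4  50. ]
BR [664.2 -32.8  50. ]
FL [540.9 140.   50. ]
FR [546.7 -37.2  50. ]
psi 1.8695346620813527
O [604.6   9. ] pad pred [608. -96.]
L hub [601.4 108.9  60. ] fin -36.2 38.7 phi -0.753 val 0.556
M hub [603.2  50.9  60. ] fin 28.7 44.6 phi 0.571 val 1.88
R hub [605.1  -7.   60. ] fin -25.7 46.3 phi -0.506 val 0.803
```

>>> jog_arm:
  motion:
    - [[1.7, -5, 0, 0, 0.7], [1.7, -5.7, -4, 0, 0.7], [1.7, -5.7, -8, 0, 0.7], [1.7, -5.7, -8, 0, 0.7], [1.7, -5.7, -10, 0, 0.7], [1.7, -5.7, -12, 0, 0.7], [1.7, -5.7, -13, 0, 0.7], [1.7, -5.7, -14, 0, 0.7], [1.7, -5.7, -15, 0, 0.7], [1.7, -5.7, -15.9, 0, 0.7], [1.7, -5.7, -15.9, 0, 0.7]]

```text
time_s: 3.7
tcp_pos: [608.2, -6.4, 75.6]
ee_rot: [-0.0, 1.0, 0.017, -0.001]
wrist_force: [0.4, -0.2, -0.1]
width: 0.3
grip_force: 0.0
```

Run:
```python
from h import *
im,s=snap('wrist','w3'); np.save('w3.npy',np.r_[s['tcp_pos'],s['ee_rot']]); print(s['tcp_pos'],s['width'],s['wrist_force'])
cv2.imwrite('pics/w3c.png',cv2.resize(im[60:330,100:460],None,fx=2,fy=2))
```

```text
[608.17261171  -6.4178936   75.61768251] 0.30047720159205604 [ 0.43260648 -0.19739965 -0.08062455]
```

View pics/w3c.png

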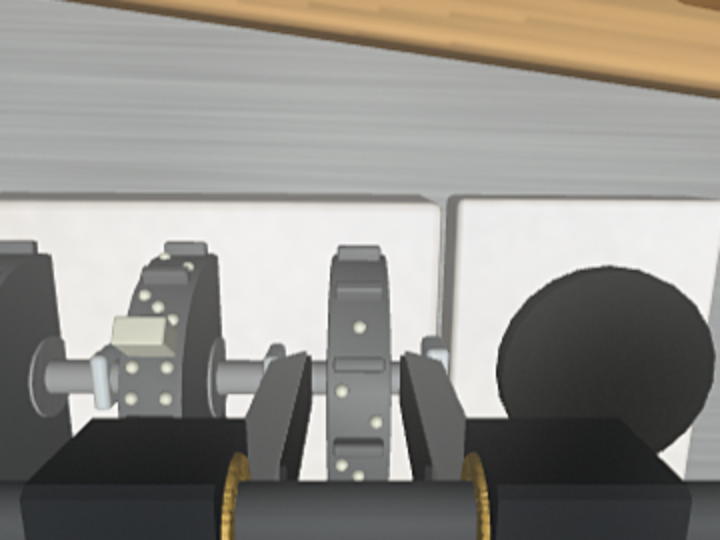

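The fingers straddle the right wheel, centred. Now I'll grip it and roll it back by 0.28 rad.

>>> jog_arm:
  motion:
    - [[0, 0, 0, 0, 1], [0, 0, 0, 0, 1], [0, 0, 0, 0, 1], [0, 0, 0, 0, 1], [-0.3, 0, 0, 0, 1], [-0.6, 0, 0, 0, 1], [-0.97, 0, 0, 0, 1], [-0.97, 0, 0, 0, 1], [-0.97, 0, 0, 0, 0.7], [-0.97, 0, 0, 0, 0.7], [-0.97, 0, 0, 0, 0.7]]
  squeeze: 12

```text
time_s: 4.85
tcp_pos: [598.8, -5.9, 76.4]
ee_rot: [-0.0, 1.0, 0.017, -0.0]
wrist_force: [-0.5, 1.1, 0.3]
width: 0.301
grip_force: 0.0
```

>>> jog_arm:
  motion:
    - [[0, 0, 3, 0, 0.7], [0, 0, 6, 0, 0.7], [-1, 3, 9, 0, 0.7], [-1, 7.5, 9, 0, 0.7], [-1, 11.4, 9, 0, 0.7], [-1, 11.4, 9, 0, 0.7], [-1, 11.4, 9, 0, 0.7]]

```text
time_s: 5.55
tcp_pos: [588.6, 108.7, 166.3]
ee_rot: [-0.0, 1.0, 0.018, -0.0]
wrist_force: [0.7, 0.6, -0.0]
width: 0.299
grip_force: 0.0
```

Run:
```python
from h import *
im,s=snap('wrist','w4'); np.save('w4.npy',np.r_[s['tcp_pos'],s['ee_rot']]); print(s['tcp_pos'],s['width'],s['wrist_force'])
o=cv2.resize(im[60:330,160:520],None,fx=2,fy=2); cv2.imwrite('pics/w4c.png',o)
```

```text
[588.5930855  108.72371734 166.34260866] 0.2986653441619277 [ 0.68178497  0.61922474 -0.0107088 ]
```

View pics/w4c.png

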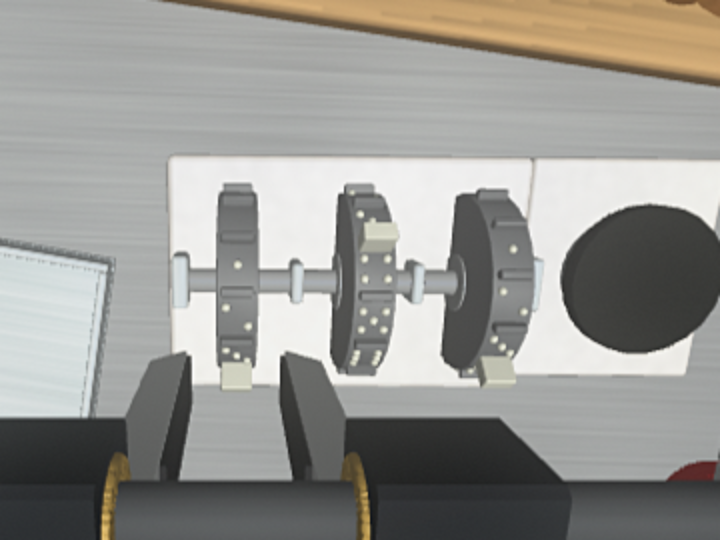

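The right wheel now matches the left wheel's former setting, with fins at (497,370) and (236,375), so both are about 2. The fingers are lined up on the left wheel. Next I'll descend, grip and roll it by +1.015 rad.

>>> jog_arm:
  motion:
    - [[-0.5, 0, -4, 0, 0.7], [-0.5, 0, -6, 0, 0.7], [-0.5, 0, -7, 0, 0.7], [-0.5, 0, -8, 0, 0.7], [-0.5, 0, -9, 0, 0.7], [-0.5, 0, -9.45, 0, 0.7], [-0.5, 0, -9.45, 0, 0.7], [-0.5, 0, -9.45, 0, 1], [-0.5, 0, -9.45, 0, 1], [-0.5, 0, -9.45, 0, 1], [-0.5, 0, -9.45, 0, 1]]
  squeeze: 12

```text
time_s: 6.7
tcp_pos: [584.3, 108.2, 72.5]
ee_rot: [-0.0, 1.0, 0.017, 0.0]
wrist_force: [-1.2, 3.3, 4.1]
width: 0.191
grip_force: 12.0
```

>>> jog_arm:
  motion:
    - [[0.54, 0.02, 0.24, 0, 1], [1.11, 0.04, 0.39, 0, 1], [1.7, 0.06, 0.44, 0, 1], [2.29, 0.08, 0.39, 0, 1], [2.86, 0.1, 0.24, 0, 1], [3.4, 0.11, 0, 0, 1], [3.4, 0.11, 0, 0, 1], [3.4, 0.11, 0, 0, 0.7], [3.4, 0.11, 0, 0, 0.7], [3.4, 0.11, 0, 0, 0.7], [3.4, 0.11, 4, 0, 0.7], [3.4, 0.11, 8, 0, 0.7]]

```text
time_s: 7.9
tcp_pos: [617.1, 108.4, 152.2]
ee_rot: [0.0, 1.0, 0.017, -0.001]
wrist_force: [0.4, -0.3, 0.1]
width: 0.295
grip_force: 0.0
```

>>> jog_arm:
  motion:
    - [[-1.5, -3, 4, 0, 0.7], [-3, -6, 8, 0, 0.7], [-3, -6, 8, 0, 0.7], [-3, -6, 8, 0, 0.7], [-3, -6, 8, 0, 0.7]]

```text
time_s: 8.4
tcp_pos: [587.7, 49.1, 231.2]
ee_rot: [-0.0, 1.0, 0.017, -0.0]
wrist_force: [0.0, 0.3, -0.7]
width: 0.3
grip_force: 0.0
```

Run:
```python
from h import *
im,s=snap('wrist','w5'); np.save('w5.npy',np.r_[s['tcp_pos'],s['ee_rot']]); print(s['tcp_pos'],s['width'],s['wrist_force'])
psi=np.radians(1.87);ex=np.array([np.cos(psi),np.sin(psi)]);ey=np.array([-ex[1],ex[0]])
O=np.array([604.,8.5])
a=[]
for y in(100,42,-16):
    h=np.append(O+y*ey,60); a.append(proj('wrist',h,s)); print(a[-1].round(1))
u0,u1=int(min(p[0] for p in a))-35,int(max(p[0] for p in a))+35; v=int(a[1][1]); print(u0,v-55)
cv2.imwrite('pics/w5c.png',cv2.resize(im[v-55:v+55,u0:u1],None,fx=3.5,fy=3.5,interpolation=cv2.INTER_CUBIC))
```

```text
[587.65811481  49.12271665 231.23476392] 0.30042645730062095 [ 0.02261233  0.30573045 -0.66586233]
[228.  186.2]
[276.7 186.3]
[325.5 186.4]
192 131
```

View pics/w5c.png

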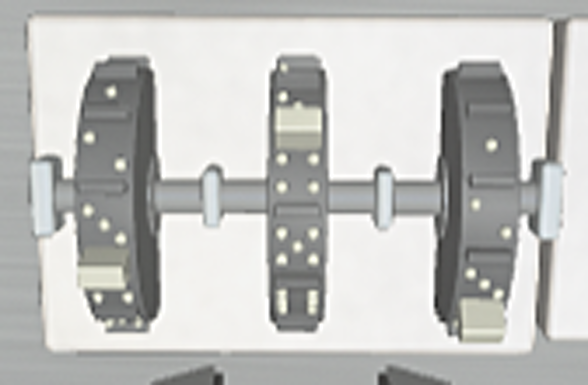

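Crop: the left fin is now at (102,272), so the wheel turned only part way. The middle fin is unchanged and the right fin is at (483,320). Now I'll compute the values.

```bash
cat >> h.py <<'E'
psi=np.radians(1.87);ex=np.array([np.cos(psi),np.sin(psi)]);ey=np.array([-ex[1],ex[0]]);O=np.array([604.,8.5])
def val(y,u,v,s,r=55):
    h=np.append(O+y*ey,60); o,d=ray('wrist',u,v,s)
    a=(o-h)[:2]@ex,(o-h)[2]; b=d[:2]@ex,d[2]
    A=b[0]**2+b[1]**2;B=a[0]*b[0]+a[1]*b[1];C=a[0]**2+a[1]**2-r*r
    t=(-B-np.sqrt(max(B*B-A*C,0)))/A
    return np.arctan2(a[0]+t*b[0],a[1]+t*b[1])+1.309
def fins(im,s,save=None):
    # cream fin tips: hsv mask inside the coder area, largest blob per wheel
    hsv=cv2.cvtColor(im,cv2.COLOR_BGR2HSV); m=((hsv[...,1]>22)&(hsv[...,0]>15)&(hsv[...,0]<45)&(hsv[...,2]>110)).astype(np.uint8)
    out=[]
    for y in(100,42,-16):
        u,v=proj('wrist',np.append(O+y*ey,85),s); mm=np.zeros_like(m); k=int(22)
        mm[max(int(v)-60,0):int(v)+60,max(int(u)-k,0):int(u)+k]=m[max(int(v)-60,0):int(v)+60,max(int(u)-k,0):int(u)+k]
        n,l,st,c=cv2.connectedComponentsWithStats(mm)
        if n>1:
            i=1+st[1:,4].argmax(); out.append((c[i].round(1).tolist(),int(st[i][4]),round(val(y,*c[i],s),3)))
    return out
E
python3 - <<'E'
from h import *
for k in('w2','w4','w5'):
    w=np.load(k+'.npy'); S=dict(tcp_pos=w[:3],ee_rot=w[3:]); print(k,fins(cv2.imread(f'pics/{k}.png'),S))
    if k=='w5':
        for y,q in((100,(102,268)),(42,(298,124)),(-16,(483,310))): print(val(y,q[0]/3.5+192,q[1]/3.5+131,S))
E
```

```text
w2 [([223.0, 182.0], 1, np.float64(1.6)), ([272.0, 186.7], 3, np.float64(1.513)), ([334.3, 224.3], 3, np.float64(0.698))]
w4 [([278.0, 191.3], 3, np.float64(1.626)), ([351.3, 215.3], 3, np.float64(1.279)), ([405.5, 229.5], 2, np.float64(1.054))]
w5 [([216.5, 190.0], 2, np.float64(1.394)), ([282.0, 204.5], 2, np.float64(1.121)), ([329.4, 227.9], 12, np.float64(0.492))]
1.05529028793817
1.8368818547009622
0.775902902047501
```

Run:
```python
from h import *
def pv(S,f,y,d,q,r=43.5):
    return val(y,*f(*q),S,r)-1.309+(d-1)*.5236
w=np.load('w5.npy'); S=dict(tcp_pos=w[:3],ee_rot=w[3:]); f=lambda x,y:(x/3.5+192-.36,y/3.5+131-.36)
print('L',[round(pv(S,f,100,d,q),3) for d,q in((1,(110,92)),(2,(104.5,150)),(3,(104,225)))])
print('R',[round(pv(S,f,-16,d,q),3) for d,q in((1,(491,145)),(2,(491,218.5)),(3,(484,284)))])
print('M',[round(pv(S,f,42,d,q),3) for d,q in((4,(298,172)),(5,(298,246)))])
w=np.load('w2.npy'); S=dict(tcp_pos=w[:3],ee_rot=w[3:]); f=lambda x,y:(x/3.4+186-.35,y/3.4+131-.35)
print('w2 L',[round(pv(S,f,100,d,q),3) for d,q in((1,(124,173)),(2,(125,243.5)),(3,(133,298)))])
print('w2 R',[round(pv(S,f,-16,d,q),3) for d,q in((1,(491,131)),(2,(494,198)),(3,(488,266)))])
print('w2 M',[round(pv(S,f,42,d,q),3) for d,q in((4,(308,177)),(5,(308,248)))])
w=np.load('w4.npy'); S=dict(tcp_pos=w[:3],ee_rot=w[3:]); f=lambda x,y:(x/2+160,y/2+60)
print('w4 L',[round(pv(S,f,100,d,q),3) for d,q in((1,(237,265)),(2,(237,317)))])
print('w4 R',[round(pv(S,f,-16,d,q),3) for d,q in((1,(513,248)),(2,(513,301)))])
```

```text
L [np.float64(0.965), np.float64(0.988), np.float64(0.991)]
R [np.float64(0.507), np.float64(0.518), np.float64(0.521)]
M [np.float64(1.882), np.float64(1.888)]
w2 L [np.float64(0.343), np.float64(0.35), np.float64(0.352)]
w2 R [np.float64(0.671), np.float64(0.687), np.float64(0.687)]
w2 M [np.float64(1.885), np.float64(1.886)]
w4 L [np.float64(0.333), np.float64(0.344)]
w4 R [np.float64(0.512), np.float64(0.519)]
```

The pips give consistent readings: right 0.517 (target 0.524), left 0.985 (target 1.571), middle unchanged at 1.885. I'll repeat the roll on the left wheel, allowing for the observed ratio of about 0.62.

>>> jog_arm:
  motion:
    - [[-0.3, 4, -4, 0, 0.7], [-0.3, 5.9, -8, 0, 0.7], [-0.3, 5.9, -9, 0, 0.7], [-0.3, 5.9, -10, 0, 0.7], [-0.3, 5.9, -12, 0, 0.7], [-0.3, 5.9, -14, 0, 0.7], [-0.3, 5.9, -15.9, 0, 0.7], [-0.3, 5.9, -15.9, 0, 0.7], [-0.3, 5.9, -15.9, 0, 1], [-0.3, 5.9, -15.9, 0, 1], [-0.3, 5.9, -15.9, 0, 1], [-0.3, 5.9, -15.9, 0, 1]]
  squeeze: 12

```text
time_s: 9.65
tcp_pos: [585.7, 108.2, 74.0]
ee_rot: [-0.0, 1.0, 0.017, 0.001]
wrist_force: [1.1, 3.3, 3.7]
width: 0.189
grip_force: 12.0
```

>>> jog_arm:
  motion:
    - [[0.52, 0.02, 0.21, 0, 1], [1.05, 0.04, 0.34, 0, 1], [1.59, 0.06, 0.38, 0, 1], [2.13, 0.08, 0.34, 0, 1], [2.66, 0.1, 0.21, 0, 1], [3.18, 0.11, 0, 0, 1], [3.18, 0.11, 0, 0, 1], [3.18, 0.11, 0, 0, 0.7], [3.18, 0.11, 0, 0, 0.7], [3.18, 0.11, 0, 0, 0.7], [3.18, 0.11, 4, 0, 0.7], [3.18, 0.11, 8, 0, 0.7]]

```text
time_s: 10.85
tcp_pos: [615.9, 108.5, 153.2]
ee_rot: [0.0, 1.0, 0.017, -0.001]
wrist_force: [0.6, -0.3, 0.7]
width: 0.301
grip_force: 0.0
```

>>> jog_arm:
  motion:
    - [[-1.5, -3, 4, 0, 0.7], [-3, -6, 8, 0, 0.7], [-3, -6, 8, 0, 0.7], [-3, -6, 8, 0, 0.7], [-3, -6, 8, 0, 0.7]]

```text
time_s: 11.35
tcp_pos: [586.4, 49.2, 232.3]
ee_rot: [-0.0, 1.0, 0.017, -0.0]
wrist_force: [-0.5, 0.5, -0.2]
width: 0.298
grip_force: 0.0
```

Run:
```python
from h import *
im,s=snap('wrist','w6'); np.save('w6.npy',np.r_[s['tcp_pos'],s['ee_rot']]); print(s['tcp_pos'],s['width'],s['wrist_force'])
t,_=snap('top','t6'); sc,_=snap('scene','s6')
u,v=proj('wrist',np.append(O+42*ey,60),s).astype(int); u0,v0=u-83,v-55; print(u0,v0)
a=cv2.resize(im[v0:v0+110,u0:u0+166],None,fx=3.5,fy=3.5,interpolation=cv2.INTER_CUBIC)
b=t[120:300,190:420]; o=np.zeros((385+180,581,3),np.uint8); o[:385]=a; o[385:,:230]=b; o[385:,240:490]=sc[100:280,180:430]; cv2.imwrite('pics/w6c.png',o)
```

```text
[586.44227462  49.22908365 232.25875894] 0.29816102914960874 [-0.49773886  0.45043345 -0.21853453]
193 130
```

View pics/w6c.png

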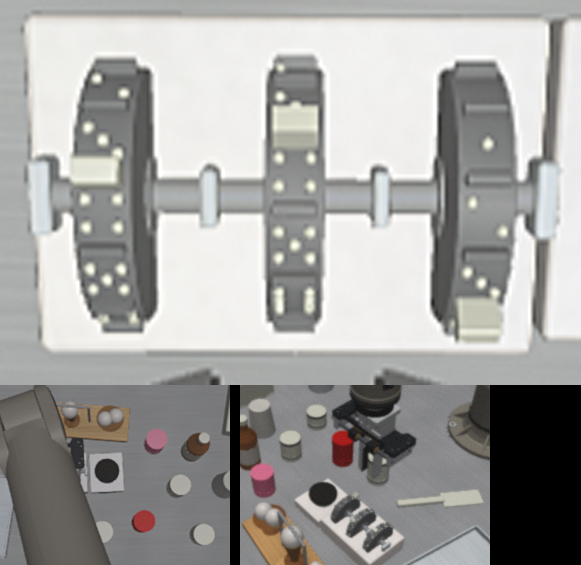

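Run:
```python
from h import *
w=np.load('w6.npy'); S=dict(tcp_pos=w[:3],ee_rot=w[3:]); f=lambda x,y:(x/3.5+193-.36,y/3.5+130-.36)
pv=lambda y,d,q: round(val(y,*f(*q),S,43.5)-1.309+(d-1)*.5236,3)
print('L',pv(100,4,(101.5,213.5)),pv(100,5,(107,279)),pv(100,2,(110.5,85.5)))
print('R',pv(-16,1,(488,145)),pv(-16,2,(488,218)),'M',pv(42,4,(295,172)),pv(42,5,(295,246)))
```

```text
L 1.588 1.599 1.559
R 0.5 0.514 M 1.875 1.879
```

Both wheels are set: left about 1.585, right about 0.51, middle unmoved. Next is tub b (88 mm). I'll measure the tray and move above the tub.

>>> jog_arm:
  motion:
    - [[-3, -3, 0, 0, 0], [-6, -6, 0, 0, 0], [-9, -9, 0, 0, 0], [-12.5, -12.7, 0, 0, 0], [-16.5, -12.7, 0, 0, 0], [-16.5, -12.7, -4, 0, 0], [-16.5, -12.7, -7, 0, 0], [-16.5, -12.7, -7, 0, 0], [-16.5, -12.7, -7, 0, 0]]

```text
time_s: 12.4
tcp_pos: [421.8, -77.6, 163.1]
ee_rot: [-0.0, 1.0, 0.018, -0.001]
wrist_force: [0.9, -0.1, 0.7]
width: 0.994
grip_force: 0.0
```

Run:
```python
from h import *
t=cv2.imread('pics/top0.png')
# rim lines of the tray
g=cv2.cvtColor(t,cv2.COLOR_BGR2GRAY); e=cv2.Canny(g[190:305,105:220],30,90)
n,l,st,c=cv2.connectedComponentsWithStats(cv2.dilate(e,np.ones((2,2),np.uint8))); i=1+st[1:,4].argmax()
r=cv2.minAreaRect(np.argwhere(l==i)[:,::-1].astype(np.float32)); b=cv2.boxPoints(r)+[105,190]
print(r,b.round(1).tolist()); P=np.array([onz('top',*q,22)[:2] for q in b]); print(P.round(1).tolist(),P.mean(0).round(1),np.linalg.norm(np.diff(P,axis=0),axis=1))
w,s=snap('wrist','w7'); print(s['tcp_pos'])
u,v=proj('wrist',[421,-78,88],s); print(u,v)
for n in('top','scene'):
    im,_=snap(n,n+'7'); m=(im.min(2)>(150 if n=='top' else 135)).astype(np.uint8); nn,l,st,c=cv2.connectedComponentsWithStats(m)
    print(n,[c[i].round(1).tolist() for i in range(1,nn) if 150<st[i][4]<400 and st[i][2]<26 and st[i][3]<26])
```

```text
((55.980552673339844, 58.13810729980469), (87.80939483642578, 86.38680267333984), 8.01709270477295) [[111.5, 284.8], [123.5, 199.2], [210.5, 211.5], [198.4, 297.0]]
[[378.4, 464.5], [639.7, 440.0], [595.8, 169.5], [337.6, 202.6]] [487.9 319.2] [262.38846913 274.05778948 260.3244343 ]
[421.80733915 -77.59791347 163.06679794]
277.9045251667237 220.67459688734291
top [[477.4, 209.7], [370.2, 219.2], [393.8, 269.0]]
scene [[256.0, 124.5], [259.9, 283.7]]
```

View pics/w7.png

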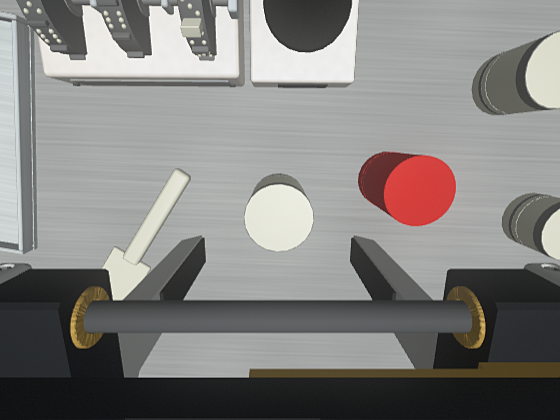

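The wrist view shows tub b at (279,217), centred between the fingers, with red (420,190) well clear. I'll descend and grasp it.

>>> jog_arm:
  motion:
    - [[0.1, -0.1, -4, 0, 0], [0.1, -0.1, -7, 0, 0], [0.1, -0.1, -9.5, 0, 0], [0.1, -0.1, -11.5, 0, 0], [0.1, -0.1, -11.5, 0, 0], [0.1, -0.1, -11.5, 0, 1], [0.1, -0.1, -11.5, 0, 1], [0.1, -0.1, -11.5, 0, 1], [0.1, -0.1, -11.5, 0, 1], [0.1, -0.1, -11.5, 0, 1], [0.1, -0.1, -11.5, 0, 1]]
  squeeze: 40

```text
time_s: 13.65
tcp_pos: [423.1, -79.3, 48.6]
ee_rot: [0.0, 1.0, 0.017, 0.0]
wrist_force: [-2.5, 0.0, 10.0]
width: 0.652
grip_force: 40.0
```

>>> jog_arm:
  motion:
    - [[0, 0, 4, 0, 1], [0, -1, 8, 0, 1], [2, -1.7, 9, 0, 1], [5, -1.7, 9, 0, 1], [8, -1.7, 9, 0, 1], [11, -1.7, 9, 0, 1], [14, -1.7, 9, 0, 1], [17, -1.7, 9, 0, 1], [18.2, -1.7, 9, 0, 1], [18.2, -1.7, 9, 0, 1], [18.2, -1.7, 9, 0, 1]]

```text
time_s: 14.75
tcp_pos: [603.6, -96.1, 137.6]
ee_rot: [-0.0, 1.0, 0.017, -0.001]
wrist_force: [-0.0, -0.0, -1.9]
width: 0.654
grip_force: 40.0
```

Run:
```python
from h import *
s=arm.observe(); print(s['tcp_pos'],s['wrist_force'],s['width']); im,s=snap('wrist','w8'); cv2.imwrite('pics/w8c.png',im[:330])
print(proj('wrist',[605.5,-96.5,56],s),proj('wrist',[s['tcp_pos'][0],s['tcp_pos'][1],s['tcp_pos'][2]+40],s))
```

```text
[603.64233274 -96.13243806 137.59677057] [-0.0443157  -0.03188484 -1.92243673] 0.6544618127975002
[277.89926913 215.94297221] [277.38649099 279.45766047]
```

View pics/w8c.png

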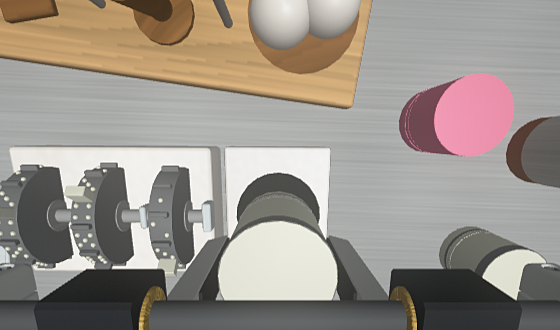

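Run:
```python
from h import *
im=cv2.imread('pics/w8.png'); s=arm.observe()
m=(im.min(2)>185).astype(np.uint8); n,l,st,c=cv2.connectedComponentsWithStats(m)
for i in range(1,n):
    if 2000<st[i][4] and 200<c[i][0]<340:
        print(c[i],st[i]); k=(l==i).astype(np.uint8); cs,_=cv2.findContours(k,0,2); p=cs[0][:,0]; p=p[p[:,1]<292]
        w=np.array([onz('wrist',*q,177,s)[:2] for q in p]); A=np.c_[2*w,np.ones(len(w))]; q=np.linalg.lstsq(A,(w**2).sum(1),rcond=None)[0]; print('centre',q[:2],'r',np.sqrt(q[2]+q[:2]@q[:2]))
m=(im.max(2)<60).astype(np.uint8); print(onz('wrist',278,174,56,s))
```

```text
[276.25476564 173.98856246] [ 225  147  106   92 4459]
centre [641.13858941 -94.93182226] r 22.799664901635374
[277.48077416 264.732889  ] [ 218  221  119   79 7802]
centre [603.84959487 -96.3471499 ] r 30.041989528274975
[643.30218157 -95.47245901  56.        ]
```

>>> jog_arm:
  motion:
    - [[0.15, 0, -1, 0, 1], [0.15, 0, -2, 0, 1], [0.15, 0, -3, 0, 1], [0.15, 0, -3.5, 0, 1], [0.15, 0, -4, 0, 1], [0.15, 0, -4.4, 0, 1], [0.15, 0, -4.7, 0, 1], [0.15, 0, -4.7, 0, 1], [0.15, 0, -4.7, 0, 1]]

```text
time_s: 15.7
tcp_pos: [606.3, -96.2, 92.4]
ee_rot: [0.0, 1.0, 0.017, 0.0]
wrist_force: [-10.8, 0.7, 24.3]
width: 0.654
grip_force: 40.0
```

>>> jog_arm:
  motion:
    - [[0, 0, -0.1, 0, 1], [0, 0, -0.1, 0, 1], [0, 0, -0.1, 0, 1], [0, 0, -0.1, 0, 1], [0, 0, -0.1, 0, 1], [0, 0, -0.1, 0, 1], [0, 0, -0.1, 0, 1], [0, 0, -0.1, 0, 1], [0, 0, -0.1, 0, 1], [0, 0, -0.1, 0, 1], [0, 0, -0.1, 0, 1]]

```text
time_s: 16.8
tcp_pos: [606.5, -96.2, 92.3]
ee_rot: [0.0, 1.0, 0.017, 0.0]
wrist_force: [-15.2, 1.4, 37.0]
width: 0.654
grip_force: 40.0
```

>>> jog_arm:
  motion:
    - [[0, 0, 3, 0, 1], [0, 0, 7, 0, 1], [0, 0, 11, 0, 1], [-0.5, 4, 11, 0, 1], [-1, 8, 11, 0, 1], [-1.5, 12, 11, 0, 1], [-2, 16, 11, 0, 1], [-2.5, 20.5, 11, 0, 1], [-3, 25, 11, 0, 1], [-4, 29.5, 11, 0, 1], [-4.9, 34, 11, 0, 1], [-4.9, 38, 11, 0, 1]]

```text
time_s: 18.0
tcp_pos: [555.9, 286.4, 200.1]
ee_rot: [-0.0, 1.0, 0.018, 0.0]
wrist_force: [1.4, -0.3, -1.4]
width: 0.653
grip_force: 40.0
```

>>> jog_arm:
  motion:
    - [[0, 2.7, -4, 0, 1], [0, 2.7, -8, 0, 1], [0, 2.7, -11, 0, 1], [0, 2.7, -13, 0, 1], [0, 2.7, -13, 0, 1]]

```text
time_s: 18.5
tcp_pos: [555.6, 310.0, 66.9]
ee_rot: [0.001, 1.0, 0.017, -0.002]
wrist_force: [0.4, -0.1, -2.2]
width: 0.652
grip_force: 40.0
```

Run:
```python
from h import *
s=arm.observe(); print(s['tcp_pos'],s['wrist_force'],s['width']); im,s=snap('wrist','w9'); cv2.imwrite('pics/w9c.png',im[:330])
for p in([488,319,5],[557,311,5]): print(proj('wrist',p,s))
```

```text
[555.64106277 309.97927766  66.915423  ] [ 0.4082095  -0.08731359 -2.21246626] 0.6523918026321196
[264.64057989 295.70378794]
[276.11657941 222.13815633]
```

View pics/w9c.png

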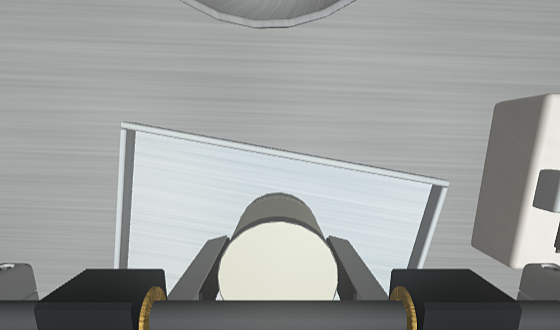

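Tub b hangs inside the tray, well clear of the walls. I'll set it down.

>>> jog_arm:
  motion:
    - [[0, 0, -0.8, 0, 1], [0, 0, -1.2, 0, 1], [0, 0, -1.4, 0, 1], [0, 0, -1.4, 0, 1], [0, 0, -1.4, 0, 0.2], [0, 0, -1.4, 0, 0], [0, 0, -1.4, 0, 0], [0, 0, -1.4, 0, 0], [0, 0, 2, 0, 0], [0, 0, 7, 0, 0], [0, 0, 12, 0, 0]]

```text
time_s: 19.65
tcp_pos: [556.7, 310.7, 191.3]
ee_rot: [0.0, 1.0, 0.017, -0.001]
wrist_force: [1.0, 0.6, -1.0]
width: 1.002
grip_force: 0.0
```

>>> jog_arm:
  motion:
    - [[0, -4, 3, 0, 0], [0, -8, 4, 0, 0], [0, -12.5, 4, 0, 0], [0, -17, 4, 0, 0], [0, -21.5, 4, 0, 0], [0, -26, 4, 0, 0], [0, -30.5, 4, 0, 0], [0, -35, 4, 0, 0], [0, -39.5, 4, 0, 0], [0, -44, 4, 0, 0], [0, -44, 4, 0, 0]]

```text
time_s: 20.75
tcp_pos: [556.4, -135.9, 229.8]
ee_rot: [0.001, 1.0, 0.013, -0.0]
wrist_force: [0.7, 0.4, 0.3]
width: 1.001
grip_force: 0.0
```

```bash
cat >> h.py <<'E'
def lids():
    o={}
    for n in('top','scene'):
        im,_=snap(n); m=(im.min(2)>(150 if n=='top' else 135)).astype(np.uint8); nn,l,st,c=cv2.connectedComponentsWithStats(m)
        o[n]=[c[i].round(1).tolist() for i in range(1,nn) if 150<st[i][4]<450 and st[i][2]<27 and st[i][3]<27]
    return o
E
python3 - <<'E'
from h import *
l=lids(); print(l); s=arm.observe(); print(s['tcp_pos'],s['wrist_force'])
for a in l['scene']:
    for b in l['top']:
        p=tri([ray('scene',*a),ray('top',*b)]); e=np.linalg.norm(proj('top',p)-b)
        if 40<p[2]<110 and e<2: print(a,b,p.round(1),round(e,1))
E
```

```text
{'top': [[477.5, 209.8], [372.1, 219.5], [157.5, 222.9], [393.8, 269.0]], 'scene': [[230.2, 150.0], [184.9, 204.3], [206.0, 225.5], [259.8, 283.7]]}
[ 557.04778101 -129.91174142  229.93592686] [-0.50601445  1.26929908 -0.21501118]
[230.2, 150.0] [372.1, 219.5] [ 552.8 -315.2   73.4] 0.4
```

>>> jog_arm:
  motion:
    - [[0, -4, 0, 0, 0], [0, -8.5, 0, 0, 0], [-0.2, -13, 0, 0, 0], [-0.2, -18.4, 0, 0, 0], [-0.2, -18.4, -4, 0, 0], [-0.2, -18.4, -7, 0, 0], [-0.2, -18.4, -7, 0, 0], [-0.2, -18.4, -7, 0, 0]]

```text
time_s: 21.65
tcp_pos: [556.0, -311.7, 160.7]
ee_rot: [-0.0, 1.0, 0.018, 0.0]
wrist_force: [0.8, -0.6, -0.1]
width: 1.0
grip_force: 0.0
```

```bash
cat >> h.py <<'E'
def wl(z,f):
    im,s=snap('wrist',f); print('tcp',s['tcp_pos'].round(1))
    m=((im.min(2)>185)&(np.ptp(im,axis=2)<60)).astype(np.uint8); m[262:]=0
    n,l,st,c=cv2.connectedComponentsWithStats(m)
    for i in range(1,n):
        if 800<st[i][4]<9000:
            cs,_=cv2.findContours((l==i).astype(np.uint8),0,2); p=max(cs,key=len)[:,0]; p=p[p[:,1]<258]
            w=np.array([onz('wrist',*q,z,s)[:2] for q in p]); A=np.c_[2*w,np.ones(len(w))]; q=np.linalg.lstsq(A,(w**2).sum(1),rcond=None)[0]
            print('px',c[i].round(),st[i][4],'centre',q[:2].round(1),'r',np.sqrt(q[2]+q[:2]@q[:2]).round(1))
E
python3 - <<'E'
from h import *
wl(72,'w10')
E
```

```text
tcp [ 556.  -311.7  160.7]
px [512.  27.] 3134 centre [ 716.3 -492. ] r 28.5
px [385.  52.] 2690 centre [ 697.4 -395.1] r 22.5
px [ 79. 144.] 6317 centre [ 609.  -120.2] r 46.6
px [278. 215.] 3204 centre [ 556.6 -311.9] r 29.8
px [456. 225.] 4342 centre [ 552.7 -479. ] r 35.1
```

>>> jog_arm:
  motion:
    - [[0, 0, -4, 0, 0], [0, 0, -8, 0, 0], [0, 0, -10.5, 0, 0], [0, 0, -12.4, 0, 0], [0, 0, -12.4, 0, 0], [0, 0, -12.4, 0, 1], [0, 0, -12.4, 0, 1], [0, 0, -12.4, 0, 1], [0, 0, -12.4, 0, 1], [0, 0, -12.4, 0, 1], [0, 0, -12.4, 0, 1]]
  squeeze: 40

```text
time_s: 22.8
tcp_pos: [555.6, -313.2, 36.8]
ee_rot: [0.0, 1.0, 0.017, 0.0]
wrist_force: [-0.6, 1.6, 8.5]
width: 0.656
grip_force: 40.0
```

>>> jog_arm:
  motion:
    - [[0, 0, 4, 0, 1], [0, 0, 8, 0, 1], [1, 4, 9, 0, 1], [2, 8, 9, 0, 1], [3, 12.5, 9, 0, 1], [4, 17, 9, 0, 1], [5, 21.7, 9, 0, 1], [5, 21.7, 9, 0, 1], [5, 21.7, 9, 0, 1], [5, 21.7, 9, 0, 1]]

```text
time_s: 23.8
tcp_pos: [604.9, -97.4, 125.9]
ee_rot: [0.0, 1.0, 0.017, -0.0]
wrist_force: [0.5, -0.6, -2.9]
width: 0.655
grip_force: 40.0
```

Run:
```python
from h import *
s=arm.observe(); z=s['tcp_pos'][2]-36.8+72; print(s['wrist_force']); wl(z,'w11')
im=cv2.imread('pics/w11.png'); m=(im.min(2)>185).astype(np.uint8); m[295:]=0; n,l,st,c=cv2.connectedComponentsWithStats(m)
for i in range(1,n):
    if st[i][4]>3000: print(c[i],st[i],onz('wrist',*c[i],z,s).round(1))
```

```text
[ 0.48106999 -0.56701891 -2.86691986]
tcp [604.9 -97.4 125.9]
px [284.  10.] 953 centre [732.8 -95.9] r 10.3
px [274. 176.] 4733 centre [643.7 -93.8] r 23.8
px [123. 176.] 7223 centre [635.9 -16.1] r 35.9
px [277. 243.] 3725 centre [606.4 -97.4] r 29.6
[274.4065075  175.67420241] [ 221  149  110   89 4733] [657.1 -94.2 161.1]
[122.98762036 176.48431912] [   0  150  210  128 7270] [654.3 -21.  161.1]
[277.45679179 260.30245747] [ 221  218  115   77 7406] [613.3 -97.2 161.1]
```

>>> jog_arm:
  motion:
    - [[0, 0.05, -2, 0, 1], [0, 0.05, -3, 0, 1], [0, 0.05, -3.5, 0, 1], [0, 0.05, -4, 0, 1], [0, 0.05, -4.4, 0, 1], [0, 0.05, -4.8, 0, 1], [0, 0.05, -4.8, 0, 1], [0, 0.05, -4.8, 0, 1], [0, 0.05, -4.8, 0, 1], [0, 0.05, -4.8, 0, 1], [0, 0.05, -4.8, 0, 1], [0, 0.05, -4.8, 0, 1]]

```text
time_s: 25.05
tcp_pos: [606.0, -96.5, 80.1]
ee_rot: [0.001, 1.0, 0.017, 0.001]
wrist_force: [-10.3, -1.5, 25.7]
width: 0.653
grip_force: 40.0
```

>>> jog_arm:
  motion:
    - [[0, 0, 0, 0, 1], [0, 0, 0, 0, 1], [0, 0, 0, 0, 1], [0, 0, 0, 0, 1], [0, 0, 0, 0, 1], [0, 0, 0, 0, 1], [0, 0, 3, 0, 1], [0, 0, 7, 0, 1], [0, 0, 11, 0, 1], [0, 4, 13, 0, 1], [0, 8.5, 13, 0, 1], [0, 13, 13, 0, 1]]

```text
time_s: 26.25
tcp_pos: [605.7, 35.5, 209.3]
ee_rot: [-0.0, 1.0, 0.017, 0.001]
wrist_force: [0.6, 0.7, -1.8]
width: 0.651
grip_force: 40.0
```

>>> jog_arm:
  motion:
    - [[-2, 4, 0, 0, 1], [-4, 8, 0, 0, 1], [-6, 12, 0, 0, 1], [-8, 16, 0, 0, 1], [-10, 20, 0, 0, 1], [-11.8, 24, 0, 0, 1], [-11.8, 28.5, 0, 0, 1], [-11.8, 28.5, -4, 0, 1], [-11.8, 28.5, -8, 0, 1], [-11.8, 28.5, -12, 0, 1], [-11.8, 28.5, -14, 0, 1], [-11.8, 28.5, -14, 0, 1]]

```text
time_s: 27.45
tcp_pos: [485.8, 318.5, 65.4]
ee_rot: [0.001, 1.0, 0.017, -0.002]
wrist_force: [-0.5, -0.0, -1.7]
width: 0.651
grip_force: 40.0
```

Run:
```python
from h import *
wl(93,'w12')
```

```text
tcp [485.8 318.5  65.4]
px [301.  50.] 1481 centre [722.6 289.9] r 138.5
px [119. 139.] 881 centre [585.1 633.8] r 238.9
px [278. 244.] 3551 centre [482.9 318.2] r 31.3
```

View pics/w12.png

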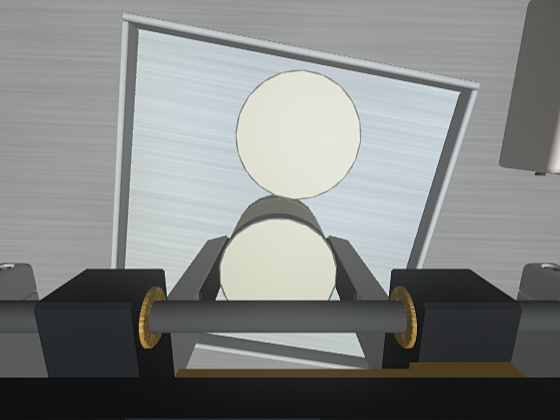

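Tub b stands upright in the tray, lid at (298,134), and tub c is held behind it at (278,265). I'll back off 5 mm and set it down.

>>> jog_arm:
  motion:
    - [[-0.5, 0, -1.5, 0, 1], [-0.5, 0, -2.1, 0, 1], [-0.5, 0, -2.45, 0, 1], [-0.5, 0, -2.45, 0, 1], [-0.5, 0, -2.45, 0, 0.2], [-0.5, 0, -2.45, 0, 0], [-0.5, 0, -2.45, 0, 0], [-0.5, 0, -2.45, 0, 0], [-0.5, 0, 2, 0, 0], [-0.5, 0, 7, 0, 0], [-0.5, 0, 12, 0, 0]]

```text
time_s: 28.6
tcp_pos: [481.7, 319.2, 189.6]
ee_rot: [0.0, 1.0, 0.017, -0.0]
wrist_force: [1.5, 0.1, -0.3]
width: 0.999
grip_force: 0.0
```

>>> jog_arm:
  motion:
    - [[-0.5, -4, 4, 0, 0], [-1, -8, 5, 0, 0], [-1.5, -12, 5, 0, 0], [-2, -16.5, 5, 0, 0], [-2.5, -21, 5, 0, 0], [-3, -25.5, 5, 0, 0], [-4, -30, 5, 0, 0], [-5, -34.5, 5, 0, 0], [-6, -39, 5, 0, 0], [-7, -43.5, 5, 0, 0], [-7, -48, 5, 0, 0], [-7, -52, 5, 0, 0]]

```text
time_s: 29.8
tcp_pos: [411.6, -202.9, 238.5]
ee_rot: [0.0, 1.0, 0.017, 0.0]
wrist_force: [0.7, 0.5, 0.3]
width: 0.999
grip_force: 0.0
```

Run:
```python
from h import *
l=lids(); print(l); s=arm.observe(); print(s['tcp_pos'],s['wrist_force'])
for a in l['scene']:
    for b in l['top']:
        p=tri([ray('scene',*a),ray('top',*b)]); e=np.linalg.norm(proj('top',p)-b)
        if 40<p[2]<110 and e<2: print(a,b,p.round(1),round(e,1))
```

```text
{'top': [[477.4, 209.8]], 'scene': [[199.5, 119.7], [255.9, 124.7], [206.1, 225.6], [259.7, 283.6]]}
[ 411.38760017 -205.28411834  238.02520327] [-0.04039028 -0.13385299 -0.04614043]
```

>>> jog_arm:
  motion:
    - [[0, -4, 0, 0, 0], [0, -8, 0, 0, 0], [-0.2, -12.5, 0, 0, 0], [-0.2, -17, 0, 0, 0], [-0.2, -17, -4, 0, 0], [-0.2, -17, -8, 0, 0], [-0.2, -17, -8, 0, 0], [-0.2, -17, -8, 0, 0]]

```text
time_s: 30.7
tcp_pos: [410.5, -370.2, 158.6]
ee_rot: [-0.0, 1.0, 0.017, -0.0]
wrist_force: [0.9, 0.2, 0.5]
width: 1.001
grip_force: 0.0
```

Run:
```python
from h import *
wl(56,'w13')
```

```text
tcp [ 410.5 -370.2  158.6]
px [23. 31.] 2369 centre [ 562.  -149.7] r 21.5
px [411.  34.] 5764 centre [ 575.  -478.6] r 37.3
px [282. 212.] 3096 centre [ 409.  -371.9] r 31.7
```

>>> jog_arm:
  motion:
    - [[-0.1, -0.2, -4, 0, 0], [-0.1, -0.2, -8, 0, 0], [-0.1, -0.2, -11, 0, 0], [-0.1, -0.2, -13, 0, 0], [-0.1, -0.2, -13, 0, 0], [-0.1, -0.2, -13, 0, 1], [-0.1, -0.2, -13, 0, 1], [-0.1, -0.2, -13, 0, 1], [-0.1, -0.2, -13, 0, 1], [-0.1, -0.2, -13, 0, 1], [-0.1, -0.2, -13, 0, 1]]
  squeeze: 40

```text
time_s: 31.85
tcp_pos: [409.8, -373.4, 28.9]
ee_rot: [0.001, 1.0, 0.017, 0.001]
wrist_force: [-1.2, -1.1, 9.4]
width: 0.652
grip_force: 40.0
```

>>> jog_arm:
  motion:
    - [[0, 0, 4, 0, 1], [0, 0, 8, 0, 1], [3, 0, 12, 0, 1], [7, 1, 12, 0, 1], [11, 3, 12, 0, 1], [14, 6.5, 12, 0, 1], [16, 10.5, 12, 0, 1], [18, 14.5, 12, 0, 1], [19.6, 18.5, 12, 0, 1], [19.6, 23, 12, 0, 1], [19.6, 27.7, 12, 0, 1], [19.6, 27.7, 9, 0, 1]]

```text
time_s: 33.05
tcp_pos: [607.8, -87.8, 121.0]
ee_rot: [-0.001, 1.0, 0.021, 0.003]
wrist_force: [0.8, -0.2, -3.2]
width: 0.652
grip_force: 40.0
```

>>> jog_arm:
  motion:
    - [[0, 0, 0, 0, 1], [0, 0, 0, 0, 1]]

```text
time_s: 33.25
tcp_pos: [604.6, -96.7, 117.9]
ee_rot: [0.0, 1.0, 0.017, -0.001]
wrist_force: [0.1, -0.1, -1.1]
width: 0.653
grip_force: 40.0
```

Run:
```python
from h import *
s=arm.observe(); z=s['tcp_pos'][2]-28.9+56; print(s['wrist_force'],s['width']); wl(z,'w14')
```

```text
[ 0.10613103 -0.07924596 -1.0765207 ] 0.6528472018475397
tcp [604.6 -96.7 117.9]
px [123. 181.] 7879 centre [645.4 -13.8] r 35.0
px [275. 176.] 5013 centre [638.4 -94.1] r 25.6
px [278. 241.] 4117 centre [606.1 -96.7] r 30.0
```

>>> jog_arm:
  motion:
    - [[0, 0, -2, 0, 1], [0, 0, -3, 0, 1], [0, 0, -3.5, 0, 1], [0, 0, -4, 0, 1], [0, 0, -4.4, 0, 1], [0, 0, -4.8, 0, 1], [0, 0, -4.8, 0, 1], [0, 0, -4.8, 0, 1], [0, 0, -4.8, 0, 1], [0, 0, -4.8, 0, 1], [0, 0, -4.8, 0, 1], [0, 0, -4.8, 0, 1]]

```text
time_s: 34.5
tcp_pos: [606.2, -96.5, 72.2]
ee_rot: [0.0, 1.0, 0.017, 0.001]
wrist_force: [-8.7, -2.5, 24.9]
width: 0.653
grip_force: 40.0
```

>>> jog_arm:
  motion:
    - [[0, 0, 0, 0, 1], [0, 0, 0, 0, 1], [0, 0, 0, 0, 1], [0, 0, 0, 0, 1], [0, 0, 0, 0, 1], [0, 0, 0, 0, 1], [0, 0, 3, 0, 1], [0, 0, 7, 0, 1], [0, 0, 11, 0, 1], [0, 4, 14, 0, 1], [0, 8.5, 14, 0, 1], [0, 13, 14, 0, 1]]

```text
time_s: 35.7
tcp_pos: [605.8, 35.6, 211.7]
ee_rot: [-0.0, 1.0, 0.017, 0.002]
wrist_force: [0.3, 0.9, -2.3]
width: 0.655
grip_force: 40.0
```

>>> jog_arm:
  motion:
    - [[-3, 3, 0, 0, 1], [-6, 6, 0, 0, 1], [-9, 9, 0, 0, 1], [-12, 12, 0, 0, 1], [-15, 15, 0, 0, 1], [-18, 18, 0, 0, 1], [-19.6, 21.5, 0, 0, 1], [-19.6, 25.5, 0, 0, 1], [-19.6, 29.4, 0, 0, 1], [-19.6, 29.4, -4, 0, 1], [-19.6, 29.4, -8, 0, 1], [-19.6, 29.4, -10, 0, 1]]

```text
time_s: 36.9
tcp_pos: [408.2, 327.8, 107.4]
ee_rot: [0.001, 1.0, 0.017, -0.001]
wrist_force: [-0.3, -0.3, -1.9]
width: 0.651
grip_force: 40.0
```

>>> jog_arm:
  motion:
    - [[0, 0, 0, 0, 1], [0, 0, 0, 0, 1]]

```text
time_s: 37.1
tcp_pos: [409.5, 328.7, 110.8]
ee_rot: [-0.0, 1.0, 0.017, 0.0]
wrist_force: [0.2, -0.0, -2.0]
width: 0.652
grip_force: 40.0
```

Run:
```python
from h import *
im,s=snap('wrist','w15'); print(s['tcp_pos'],s['width'])
```

```text
[409.51759987 328.71246523 110.78663898] 0.6519894310359544
```

View pics/w15.png

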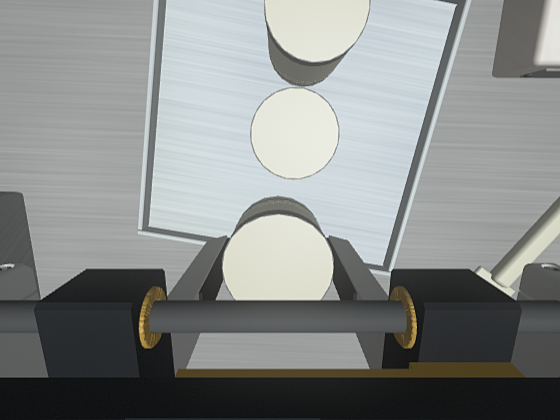

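Tubs b (316,10) and c (295,133) stand in the tray. The front wall runs from (140,233) to (390,270), so I'll check that tub d has room there.

Run:
```python
from h import *
s=arm.observe()
for n,q,z in(('wallL',(140,233),22),('wallR',(390,270),22),('leftupper',(160,0),22),('rightup',(468,0),22),('c',(295,133),77)): print(n,onz('wrist',*q,z,s).round(1))
```

```text
wallL [388.8 458.7  22. ]
wallR [359.2 217.3  22. ]
leftupper [583.5 428.2  22. ]
rightup [591.7 184.2  22. ]
c [484.  319.3  77. ]
```

At this spot tub d would graze the front wall. I'll set it at about (432,376) instead, clear of tub c and the walls.

>>> jog_arm:
  motion:
    - [[2.25, 4.7, 0, 0, 1], [2.25, 4.7, -3, 0, 1], [2.25, 4.7, -6, 0, 1], [2.25, 4.7, -7, 0, 1], [2.25, 4.7, -7.5, 0, 1], [2.25, 4.7, -7.85, 0, 1], [2.25, 4.7, -7.85, 0, 1], [2.25, 4.7, -7.85, 0, 0.2], [2.25, 4.7, -7.85, 0, 0], [2.25, 4.7, -7.85, 0, 0], [2.25, 4.7, -7.85, 0, 0]]

```text
time_s: 38.25
tcp_pos: [431.9, 375.4, 31.8]
ee_rot: [-0.0, 1.0, 0.017, 0.0]
wrist_force: [0.9, 1.3, -0.7]
width: 0.956
grip_force: 0.0
```

>>> jog_arm:
  motion:
    - [[0, 0, 3, 0, 0], [0, 0, 7, 0, 0], [0, 0, 12, 0, 0], [0, 0, 17, 0, 0], [2, 0, 20, 0, 0], [5, -4, 22, 0, 0], [5, -8, 22, 0, 0], [5, -8, 22, 0, 0], [5, -8, 22, 0, 0]]

```text
time_s: 39.15
tcp_pos: [482.0, 294.5, 251.8]
ee_rot: [-0.0, 1.0, 0.016, 0.0]
wrist_force: [0.6, -0.3, 0.0]
width: 0.998
grip_force: 0.0
```

Run:
```python
from h import *
im,s=snap('wrist','w16'); print(s['tcp_pos'],s['wrist_force'])
sc,_=snap('scene','s16'); t,_=snap('top','t16')
o=np.zeros((600,800,3),np.uint8); o[:270,:560]=im[:270]; o[270:600,:330]=sc[90:420,150:480]; o[270:470,330:780]=t[120:320,100:550]; cv2.imwrite('pics/fin.png',o)
```

```text
[481.99817399 294.47086658 251.76280373] [ 0.6202727  -0.31861268  0.04831804]
```

View pics/fin.png

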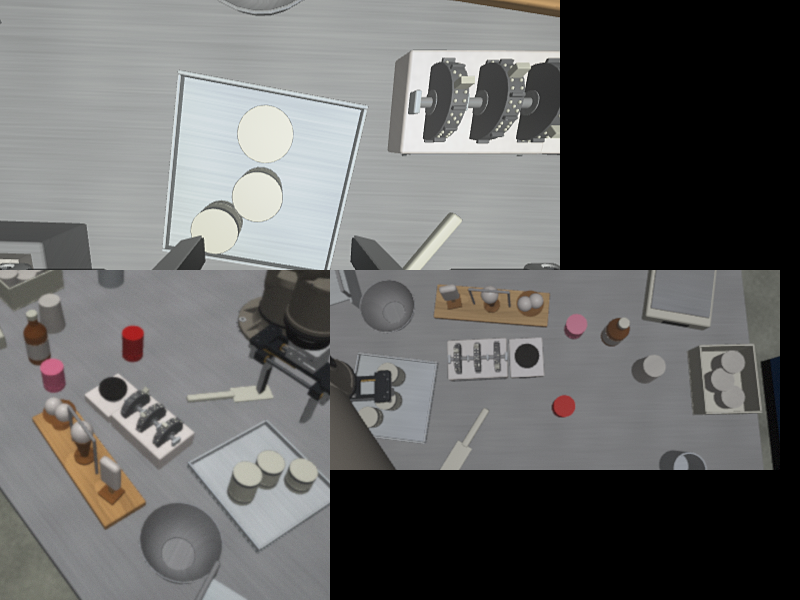

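All three tubs stand upright in the tray, lids at wrist-view pixels (265,134), (257,196) and (214,231). The wheels and pad look right and the bystanders have not moved, so I'm handing in.

```bash
python3 -c "
from bench import arm
print(arm.hand_in())"
```

```text
the job is handed in; nothing more can be done
None
```

I set the coder to 4 and 2 for the cone, stamped the three tubs on the table (88, 72 and 56 mm; there was no 104 mm tub) from tallest to lowest, stood them upright in the tray and handed the job in; the hand-in call returned no verdict.

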